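# Sweep the failed prints into the scrap tray

## Robot

A 6-joint arm with a two-finger parallel gripper is mounted at the origin on the work surface. World frame = base frame: x ahead of the robot, y to its left, z up, the work surface at z = 0. Lengths are in mm, angles in degrees, forces in N, time in s.
With the tool pointing down it reaches from about 350 to 975 mm from the base axis. Payload 17.4 kg.
Tool frame: the origin (TCP) lies midway between the tips of the shut fingers; the grasp point (between the pads) lies 19 mm behind it; z points along the fingers, x is the direction in which the jaws open and shut, and the axes are right-handed (so a half turn about z gives the same grasp; the last joint's range is limited). The gripper opens to 85 mm and grips with 20 to 120 N. Pads are 22 mm wide; open, the fingers measure 114 mm over their backs; the gripper's body (76 mm by 85 mm) begins 54 mm behind the grasp point. The pads swing forward as they close: fully open they stand 13 mm farther back than shut.
Start: joints at [-70.921, 6.646, 82.598, -0, 90.757, -2.166], TCP at [244.585, -629.135, 231.303] pointing down, gripper open.
Joint ranges: [-162.19, 162.19], [-47.58, 125.68], [4.15, 143.07], [-65.23, 245.23], [0.69, 171.88], [-170.13, 170.13]. Speed limits (degrees/s): [108.29, 108.29, 127.2, 180, 180, 180].

## Interface

Orientations are given as a 3x3 rotation matrix whose columns are the frame's x, y, z axes.
In Python, from plant import r, optics, job gives the robot as it stands.
- The arm moves only by the tool carry_out, never from a script. Its argument "targets" is a list of rows, each an object with "dp": the shift along the tool's x, y, z as a fraction of full scale, a list of three; "rotation": the turn, a rotation vector about the tool's x, y, z as a fraction of full scale, a list of three. A call has 1 to 12 rows; each row is the pose to reach, as a shift and turn from the pose commanded when the call began, along the tool's axes at that moment; what a row does not reach only later rows make up. Full scale, the value 1, is 20 cm for a shift and 90 degrees for a turn. A row lasts 1/12 s, in which the tool goes at most 41.7 mm and 7.16 degrees, less where a joint would pass 70% of its speed; a pose out of reach is approached as far as the arm can. A call with a number of a shift or a turn outside -1 to 1 is refused whole. A call with a gripper value outside its range is refused whole. "jaw" is the closure, from -1 (fully open) to 1 (shut), so that 0 is half open, set as the call begins (left out, the last holds). The fingers move at their own pace and stop on an object; "force" is the grip in N (left out, the last holds). Time passes only in rows, so rows that repeat a pose let the fingers close. It gives the time, the measured TCP pose, the force and the opening at its end, in the units of the state.
- r.get_obs(): the state, without advancing time (a new reading comes with each control period).
- optics.grab_frame(name): name is "scene" or "top" or "wrist"; returns the picture (420x560x3 uint8, red, green, blue); there is no depth.
- optics.camera_model(name): a dict with "K" (3x3 intrinsics, pixels), "R" (3x3) and "t" (3): a world point X has camera coordinates R X + t. Camera axes: x right, y down, z forward; pixel columns grow to the right and rows downward; lengths in mm; the calibration is good to about 2 mm. The wrist camera is an equidistant fisheye: a pixel r from the principal point sees the ray r / f radians off the axis. A picture is of the moment at which its call begins: read the wrist's pose just before it. camera_model takes no time and is no camera call; for the wrist camera it gives the pose at the moment of the call.
- job.hand_in(): hands the job in, once; it reports no verdict.
The state is a dict: "time_s": time; "qpos": joint angles; "qd": joint speeds; "joint_efforts": joint torques, N m; "tool_pos": TCP position; "tool_rot": TCP orientation; "contact_force": force on the tool from outside, world axes, zero at the start; "torque": the same for the moment, N m; "gripper_width": finger opening in mm.
Only numpy, scipy, OpenCV 4.12 (cv2) and the standard library are available. Lean on these libraries where they do the work, as an engineer would, in place of code of your own. Each camera call takes 0.05 s, during which the arm holds its last target. There are 200 camera calls.

## Task

Clear the failed prints off the white deck: with your fingers, sweep the three blue scrap pieces along the deck and over its open end into the amber tray, whichever end that is at. Push them only, never pick them up or lift them; leave the green finished model standing where it is, and do not disturb the gear in the grey basket, the bottle, the jar, the cup or the scraper.

Things in the scene. Friction and masses are not known exactly. Their poses are not given: they have to be found in the camera images.
- deck: Fixed raised deck, white plate on a black plinth, 250 (its x) x 280 (its y) mm, flat top 50 mm above the bench. Origin: centre of its underside, z up; yaw within 0.22 rad of square. Rails 12 mm high along y at x = +-119 mm (inner faces); ends at y = +-140 mm open. The scraps and the green model stand on it in four lanes along y, 55 mm apart.
- tray: Fixed see-through amber (orange) open scrap tray, 250 x 130 x 42 mm high, walls and floor 4 mm, its long side 3 mm from one open end of the deck, rim 8 mm below the deck top; at either end. Origin: centre of its underside, axes parallel to the deck's, 208 mm from the deck's centre along the deck's y.
- basket: Fixed opaque grey open tray of the same size for finished prints, against the deck's other end. Origin: centre of its underside. No scrap goes here.
- scrap_u_center (a point): Blue failed print, U shaped: 30 x 24 mm base with two end walls, 18 mm high, about 20 g, loose. Point: its centre, 9 mm above its underside.
- scrap_l_center (a point): Blue failed print, L shaped bracket, 32 x 28 mm, 16 mm high, about 20 g, loose. Point: centre of its outline, 8 mm above its underside.
- scrap_c_center (a point): Blue failed print, a small open cage 26 x 26 mm, 20 mm high, about 20 g, loose. Point: its centre, 10 mm above its underside.
- model_center (a point): Green finished print, a small round pawn-like model, 28 mm across, 36 mm high, standing loose on the deck among the scraps, in a lane of its own. Point: half-way up. Leave it alone.
- gear_center (a point): Green finished gear, 40 mm across, lying loose in the grey basket. Point: 6 mm above its underside. Leave it alone.
- resin_center (a point): Black closed bottle, 68 mm across, 170 mm high, standing on the bench. Point: half-way up. Leave it alone.
- jar_center (a point): Amber closed jar, 80 mm across, 100 mm high, standing on the bench. Point: half-way up. Leave it alone.
- cup_center (a point): White open cup, 72 mm across, 85 mm high, standing on the bench. Point: half-way up. Leave it alone.
- scraper_grip (a point): Spatula-like hand scraper, 200 mm long, lying on the bench; the point is on its handle. Leave it alone.

How it is judged (in metres and radians):
At the end, for the whole second after the job is handed in: All three blue scraps lie at rest inside the amber tray (centres within its walls and lower than the deck top, at most 48 mm above the bench; one may rest on another); the green model still stands within 12 mm of where it was, and the gear, bottle, jar, cup and scraper are within 20 mm of theirs (x of scrap_u_center in the frame of tray between -0.121 and 0.121 m and y of scrap_u_center in the frame of tray between -0.061 and 0.061 m and z of scrap_u_center in the frame of tray between 0 and 0.048 m and linear speed of each of scrap_u, scrap_l, scrap_c below 0.03 m/s and x of scrap_l_center in the frame of tray between -0.121 and 0.121 m and y of scrap_l_center in the frame of tray between -0.061 and 0.061 m and z of scrap_l_center in the frame of tray between 0 and 0.048 m and x of scrap_c_center in the frame of tray between -0.121 and 0.121 m and y of scrap_c_center in the frame of tray between -0.061 and 0.061 m and z of scrap_c_center in the frame of tray between 0 and 0.048 m and distance of model_center from where it was at the start of the episode below 0.012 m and angle between model_center's own z axis and vertical below 0.3 rad and distance of each of resin_center, jar_center, cup_center, scraper_grip, gear_center from where it was at the start of the episode below 0.02 m); the robot touches nothing.
It fails at once if a blue scrap was lifted (its centre over 30 mm above the deck top) (z of any of scrap_u_center, scrap_l_center, scrap_c_center in the frame of deck above 0.08 m).
It fails at once if the green model on the deck was pushed more than 12 mm or knocked over (distance of model_center from where it was at the start of the episode above 0.012 m or angle between model_center's own z axis and vertical above 0.3 rad).
It fails at once if a bystander (gear, bottle, jar, cup or scraper) was moved more than 20 mm (distance of any of resin_center, jar_center, cup_center, scraper_grip, gear_center from where it was at the start of the episode above 0.02 m).
It also fails if it takes over 64 s, if anything falls off the work surface, if the arm or the gripper's body presses on something with over 40 N, if the wrist force passes 120 N, or if a joint passes its speed limit or range.

## Working session

There is one attempt and no reset: what is moved stays moved. The work goes in short steps, Python scripts to look and compute and a tool call to move; the robot and the scene stay as the last step left them, time stands still between calls to the robot, and variables do not carry over. Pictures are saved under pics/ and viewed, about 8 in all and at most 12, crops included, and the job is handed in when it is done.

Besides the shell and the picture viewer there is one more tool, called by a JSON object that holds its "method" and its "body", one argument or row to a line. carry_out: Moves the arm, as the interface text tells. Shift numbers are shares of 20 cm and turn numbers shares of 90 degrees, none past 1 either way. Its arguments: {"type":"object","properties":{"targets":{"type":"array","items":{"type":"object","properties":{"dp":{"type":"array","items":{"type":"number"}},"rotation":{"type":"array","items":{"type":"number"}}}}},"jaw":{"type":"number"},"force":{"type":"number"}},"required":["targets"]}

```bash
mkdir -p pics
python3 - <<'E'
from plant import r, optics, job
import cv2
for n in("scene","top"):
    im=optics.grab_frame(n); cv2.imwrite(f"pics/{n}0.png",im[:,:,::-1])
    m=optics.camera_model(n); print(n,m)
o=r.get_obs();print(o["time_s"],o["tool_pos"],o["tool_rot"],o["gripper_width"])
E
```

```text
scene {'K': array([[398.51226652,   0.        , 272.06957993],
       [  0.        , 398.51226652, 215.13129975],
       [  0.        ,   0.        ,   1.        ]]), 'R': array([[-2.87221329e-01,  9.57863791e-01,  9.30636968e-04],
       [ 5.33209097e-01,  1.60692989e-01, -8.30581617e-01],
       [-7.95733603e-01, -2.38064532e-01, -5.56896141e-01]]), 't': array([ 160.05732759, -206.27295144, 1495.81654712])}
top {'K': array([[465.57052745,   0.        , 284.88377727],
       [  0.        , 465.57052745, 209.12144778],
       [  0.        ,   0.        ,   1.        ]]), 'R': array([[ 0.00102546, -0.99982405,  0.01873014],
       [-0.99875938, -0.00195651, -0.0497581 ],
       [ 0.04978599, -0.01865588, -0.99858566]]), 't': array([ -20.79400474,  524.09250565, 1416.88524296])}
0.1 [ 244.52756885 -628.97221099  230.65486239] [[ 3.62353899e-01 -9.32040534e-01 -3.09072425e-04]
 [-9.32040034e-01 -3.62354025e-01  9.67071221e-04]
 [-1.01334321e-03 -6.23541540e-05 -9.99999485e-01]] 85.17323047529989
```

View pics/top0.png

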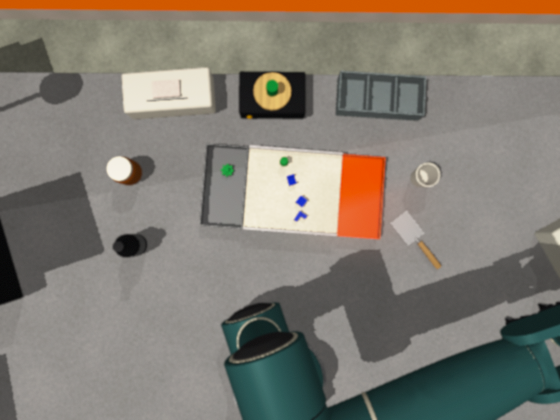

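View pics/scene0.png

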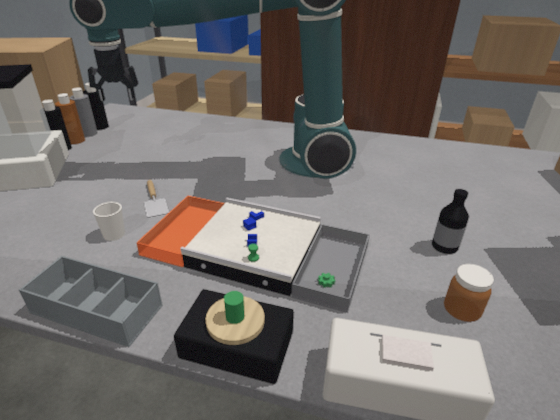

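The top view shows the amber tray at the right end (about 362,196, towards world −y) and the grey basket at the left. The blue scraps are near (291,180), (301,201) and (300,216), and the green model is at (284,161). Next I'll measure them.

```bash
cat > h.py <<'E'
import numpy as np, cv2
from plant import r, optics, job
def ray(m,uv,z):
    d=m["R"].T@np.linalg.inv(m["K"])@np.array([uv[0],uv[1],1.]); c=-m["R"].T@m["t"]
    return c+d*(z-c[2])/d[2]
def blobs(im,lo,hi,amin=8):
    h=cv2.cvtColor(im,cv2.COLOR_RGB2HSV); k=cv2.inRange(h,np.array(lo),np.array(hi))
    n,l,s,c=cv2.connectedComponentsWithStats(k)
    return [(c[i],s[i],(l==i)) for i in range(1,n) if s[i][4]>=amin]
BLUE=((110,120,60),(130,255,255)); GREEN=((50,120,40),(80,255,255)); ORANGE=((3,180,120),(14,255,255))
E
python3 - <<'E'
from h import *
im=optics.grab_frame("top"); m=optics.camera_model("top")
for nm,c,z in (("blue",BLUE,59),("green",GREEN,68),("orange",ORANGE,42)):
    for b in blobs(im,*c):
        if b[0][1]<100 or b[0][1]>300: continue
        print(nm,b[0].round(1),b[1],ray(m,b[0],z).round(1))
        if nm!="green":
            pts=np.argwhere(b[2])[:,::-1].astype(np.float32)
            q=cv2.boxPoints(cv2.minAreaRect(pts)); print([ray(m,p,z)[:2].round(0).tolist() for p in q])
# white deck
h=cv2.cvtColor(im,cv2.COLOR_RGB2HSV);k=cv2.inRange(h,np.array((0,0,190)),np.array((40,70,255)))
k=k*0+k; k[:140]=0;k[245:]=0;k[:,:235]=0;k[:,345:]=0
pts=np.argwhere(k>0)[:,::-1].astype(np.float32);re=cv2.minAreaRect(pts)
print("deck",re,[ray(m,p,50)[:2].round(0).tolist() for p in cv2.boxPoints(re)])
cr=cv2.resize(im[135:250,190:400],None,fx=3.8,fy=3.8,interpolation=cv2.INTER_CUBIC)
cv2.imwrite("pics/crop1.png",cr[:,:,::-1])
E
```

```text
blue [291.1 179.5] [288 175   8  10  58] [610.3 -37.7  59. ]
[[619.0, -24.0], [626.0, -43.0], [601.0, -51.0], [595.0, -32.0]]
blue [301.2 200.8] [297 197   9   9  60] [546.6 -67.6  59. ]
[[546.0, -52.0], [563.0, -69.0], [548.0, -84.0], [531.0, -67.0]]
blue [299.9 215.4] [295 212  11   8  43] [503.3 -63.9  59. ]
[[493.0, -48.0], [516.0, -63.0], [504.0, -81.0], [482.0, -66.0]]
green [283.9 161. ] [281 158   7   7  41] [664.5 -15.9  68. ]
green [227.  169.7] [221 164  13  12 108] [637.9 152.4  68. ]
orange [361.  195.8] [ 338  154   47   84 3401] [ 563.4 -249.7   42. ]
[[445.0, -175.0], [691.0, -196.0], [682.0, -324.0], [436.0, -303.0]]
deck ((292.39312744140625, 190.15391540527344), (93.5562515258789, 84.28716278076172), 4.205357074737549) [[463.0, 107.0], [716.0, 89.0], [697.0, -192.0], [443.0, -172.0]]
```

View pics/crop1.png

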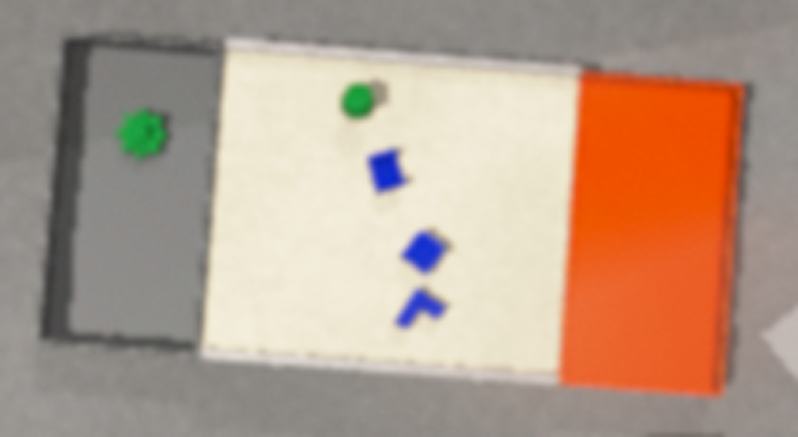

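The measurements agree with the given geometry:
- Deck centre is (580,−42), yaw about −4.3°, and the tray is at (564,−249), as expected.
- The scraps sit in lanes x ≈ 28, −31 and −77, and the model is in the lane at x = +82.

I'll push each lane separately with the jaws slightly open, about 16 mm, along deck x.

```bash
cat >> h.py <<'E'
C=np.array([580.,-42]); a=np.radians(-4.3); UX=np.array([np.cos(a),np.sin(a)]); UY=np.array([-np.sin(a),np.cos(a)])
def deck(p): d=np.asarray(p)[:2]-C; return np.array([d@UX,d@UY])
def world(x,y,z): return np.r_[C+x*UX+y*UY,z]
def dp(T,o=None):
    o=o or r.get_obs(); return (np.array(o["tool_rot"]).T@(T-o["tool_pos"])/200).round(3).tolist()
def show(*Ts):
    o=r.get_obs(); R=np.array(o["tool_rot"]); print(o["time_s"],np.round(o["tool_pos"],1),"deck",deck(o["tool_pos"]).round(1),"yaw",np.degrees(np.arctan2(R[1,0],R[0,0])).round(2),"w",round(o["gripper_width"],1),"F",np.round(o["contact_force"],1))
    for T in Ts: print(T,dp(world(*T),o))
E
python3 -c "
from h import *
show((-77,25,160))
o=r.get_obs();print((world(-77,25,160)-o['tool_pos']))"
```

```text
0.15 [ 244.5 -629.   230.7] deck [-290.5 -610.5] yaw -68.76 w 85.7 F [-0.4  0.7  0.6]
(-77, 25, 160) [-2.406, -2.333, 0.356]
[260.55137367 617.69297904 -70.73678731]
```

{"method": "carry_out", "body": {
  "targets": [
    {"dp": [-0.8, -0.78, 0], "rotation": [0, 0, 0]},
    {"dp": [-0.8, -0.78, 0], "rotation": [0, 0, 0]},
    {"dp": [-0.8, -0.78, 0], "rotation": [0, 0, 0]},
    {"dp": [-0.8, -0.78, 0], "rotation": [0, 0, 0]},
    {"dp": [-0.8, -0.78, 0], "rotation": [0, 0, 0]},
    {"dp": [-0.8, -0.78, 0], "rotation": [0, 0, 0]},
    {"dp": [-0.8, -0.78, 0], "rotation": [0, 0, 0]},
    {"dp": [-0.8, -0.78, 0], "rotation": [0, 0, 0]}
  ],
  "jaw": 0.6
}}

```text
time_s: 0.82
tool_pos: [332.3, -423.1, 231.6]
tool_rot: [[0.364, -0.931, 0.0], [-0.931, -0.364, -0.001], [0.001, 0.0, -1.0]]
contact_force: [0.2, -0.2, -0.2]
gripper_width: 17.1
```

{"method": "carry_out", "body": {
  "targets": [
    {"dp": [-0.8, -0.78, 0], "rotation": [0, 0, 0]},
    {"dp": [-0.8, -0.78, 0], "rotation": [0, 0, 0]},
    {"dp": [-0.8, -0.78, 0], "rotation": [0, 0, 0]},
    {"dp": [-0.8, -0.78, 0], "rotation": [0, 0, 0]},
    {"dp": [-0.8, -0.78, 0], "rotation": [0, 0, 0]},
    {"dp": [-0.8, -0.78, 0], "rotation": [0, 0, 0]},
    {"dp": [-0.8, -0.78, 0], "rotation": [0, 0, 0]},
    {"dp": [-0.8, -0.78, 0], "rotation": [0, 0, 0]}
  ]
}}

```text
time_s: 1.48
tool_pos: [419.7, -218.2, 231.2]
tool_rot: [[0.363, -0.932, -0.0], [-0.932, -0.363, -0.0], [0.0, 0.0, -1.0]]
contact_force: [0.7, 0.1, 0.8]
gripper_width: 17.0
```

{"method": "carry_out", "body": {
  "targets": [
    {"dp": [-0.8, -0.77, 0.1], "rotation": [0, 0, -0.716]},
    {"dp": [-0.8, -0.77, 0.1], "rotation": [0, 0, -0.716]},
    {"dp": [-0.8, -0.77, 0.1], "rotation": [0, 0, -0.716]},
    {"dp": [-0.8, -0.77, 0.1], "rotation": [0, 0, -0.716]},
    {"dp": [-0.8, -0.77, 0.1], "rotation": [0, 0, -0.716]},
    {"dp": [-0.8, -0.77, 0.1], "rotation": [0, 0, -0.716]},
    {"dp": [-0.8, -0.77, 0.1], "rotation": [0, 0, -0.716]},
    {"dp": [-0.8, -0.77, 0.1], "rotation": [0, 0, -0.716]},
    {"dp": [-0.8, -0.77, 0.1], "rotation": [0, 0, -0.716]},
    {"dp": [-0.8, -0.77, 0.1], "rotation": [0, 0, -0.716]},
    {"dp": [-0.8, -0.77, 0.1], "rotation": [0, 0, -0.716]},
    {"dp": [-0.8, -0.77, 0.1], "rotation": [0, 0, -0.716]}
  ]
}}

```text
time_s: 2.48
tool_pos: [505.1, -13.9, 211.1]
tool_rot: [[0.997, -0.081, -0.0], [-0.081, -0.997, -0.0], [-0.0, 0.0, -1.0]]
contact_force: [0.1, -0.5, -0.7]
gripper_width: 17.1
```

Run:
```python
from h import *
show((-77,25,90),(-77,25,56),(-77,-155,56))
im=optics.grab_frame("wrist"); cv2.imwrite("pics/w1.png",im[:,:,::-1])
```

```text
2.4833 [505.1 -13.9 211.1] deck [-76.8  22.4] yaw -4.65 w 17.1 F [ 0.1 -0.5 -0.7]
(-77, 25, 90) [-0.001, -0.013, 0.606]
(-77, 25, 56) [-0.001, -0.013, 0.776]
(-77, -155, 56) [0.005, 0.887, 0.776]
```

View pics/w1.png

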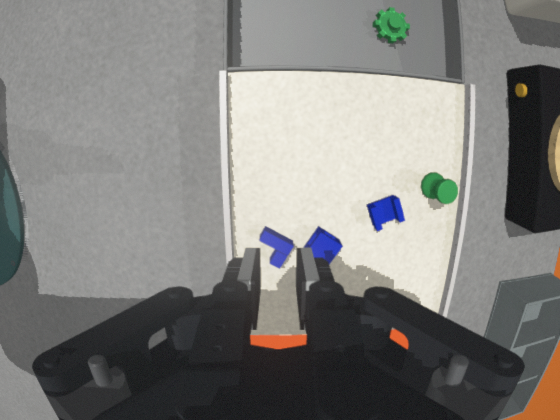

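The wrist view shows the L at (275,247), the cage at (322,245), the U at (386,212) and the model at (440,188), with the rails and basket clear. I'll cross-check these positions with the fisheye model.

```bash
cat >> h.py <<'E'
def wpt(m,uv,z):
    K=m["K"]; x=np.array([(uv[0]-K[0,2])/K[0,0],(uv[1]-K[1,2])/K[1,1]]); t=np.hypot(*x)
    d=m["R"].T@np.r_[x/t*np.sin(t),np.cos(t)]; c=-m["R"].T@m["t"]; return c+d*(z-c[2])/d[2]
E
python3 - <<'E'
from h import *
m=optics.camera_model("wrist"); im=cv2.imread("pics/w1.png")[:,:,::-1]
for nm,c,z in (("b",BLUE,60),("g",GREEN,68)):
    for b in blobs(im,*c,60):
        p=np.argwhere(b[2])[:,::-1]; d=np.array([deck(wpt(m,q,z)) for q in p])
        print(nm,b[0].round(),b[1][4],"deck mean",d.mean(0).round(1),"min",d.min(0).round(1),"max",d.max(0).round(1))
for uv in((228,72),(474,82)): print(deck(wpt(m,uv,56)))
E
```

```text
b [385. 211.] 776 deck mean [27.2  8.7] min [  8.8 -10.6] max [47.  23.8]
b [324. 245.] 727 deck mean [-32.9 -25.4] min [-50.5 -43.7] max [-15.7  -7.8]
b [277. 247.] 544 deck mean [-78.9 -27.5] min [-95.1 -48.5] max [-64.1 -10.5]
g [391.  25.] 811 deck mean [ 26.4 187. ] min [  8.8 169.6] max [ 44.6 204.8]
g [439. 188.] 739 deck mean [80.1 34.1] min [60.3 19.9] max [101.1  48.7]
[-122.49501344  139.44522229]
[124.27348495 144.43007081]
```

{"method": "carry_out", "body": {
  "targets": [
    {"dp": [-0.005, 0, 0.2], "rotation": [0, 0, 0]},
    {"dp": [-0.005, 0, 0.4], "rotation": [0, 0, 0]},
    {"dp": [-0.005, 0, 0.55], "rotation": [0, 0, 0]},
    {"dp": [-0.005, 0, 0.68], "rotation": [0, 0, 0]},
    {"dp": [-0.005, 0, 0.74], "rotation": [0, 0, 0]},
    {"dp": [-0.005, 0, 0.785], "rotation": [0, 0, 0]},
    {"dp": [-0.005, 0, 0.785], "rotation": [0, 0, 0]}
  ]
}}

```text
time_s: 3.12
tool_pos: [503.7, -13.0, 53.5]
tool_rot: [[0.997, -0.077, -0.001], [-0.077, -0.997, 0.0], [-0.001, -0.0, -1.0]]
contact_force: [-0.5, 1.2, 0.2]
gripper_width: 17.2
```

{"method": "carry_out", "body": {
  "targets": [
    {"dp": [0, 0.04, 0], "rotation": [0, 0, 0]},
    {"dp": [0, 0.07, 0], "rotation": [0, 0, 0]},
    {"dp": [0, 0.1, 0], "rotation": [0, 0, 0]},
    {"dp": [0, 0.13, 0], "rotation": [0, 0, 0]},
    {"dp": [0, 0.16, 0], "rotation": [0, 0, 0]},
    {"dp": [0, 0.19, 0], "rotation": [0, 0, 0]},
    {"dp": [0, 0.22, 0], "rotation": [0, 0, 0]},
    {"dp": [0, 0.25, 0], "rotation": [0, 0, 0]},
    {"dp": [0, 0.29, 0], "rotation": [0, 0, 0]},
    {"dp": [0, 0.33, 0], "rotation": [0, 0, 0]},
    {"dp": [0, 0.37, 0], "rotation": [0, 0, 0]},
    {"dp": [0, 0.37, 0], "rotation": [0, 0, 0]}
  ]
}}

```text
time_s: 4.12
tool_pos: [498.3, -88.0, 54.3]
tool_rot: [[0.997, -0.076, -0.0], [-0.076, -0.997, -0.0], [-0.0, 0.0, -1.0]]
contact_force: [-0.0, -0.4, -0.4]
gripper_width: 17.0
```

Run:
```python
from h import *
show((-77,-155,54))
a=optics.grab_frame("top")[135:250,190:400]; b=optics.grab_frame("wrist")
a=cv2.resize(a,(560,307)); b=b[120:350]
cv2.imwrite("pics/p1.png",np.vstack([a,b])[:,:,::-1])
```

```text
4.1167 [498.3 -88.   54.3] deck [-78. -52.] yaw -4.37 w 17.0 F [-0.  -0.4 -0.4]
(-77, -155, 54) [0.006, 0.515, 0.002]
```

View pics/p1.png

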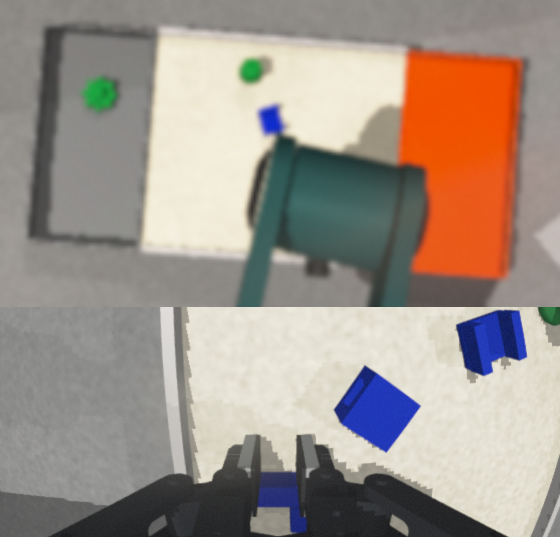

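The L is in front of both fingertips and square to them, the cage hasn't moved, and the model is clear. I'll keep pushing.

{"method": "carry_out", "body": {
  "targets": [
    {"dp": [0, 0.03, 0], "rotation": [0, 0, 0]},
    {"dp": [0, 0.06, 0], "rotation": [0, 0, 0]},
    {"dp": [0, 0.09, 0], "rotation": [0, 0, 0]},
    {"dp": [0, 0.12, 0], "rotation": [0, 0, 0]},
    {"dp": [0, 0.15, 0], "rotation": [0, 0, 0]},
    {"dp": [0, 0.18, 0], "rotation": [0, 0, 0]},
    {"dp": [0, 0.21, 0], "rotation": [0, 0, 0]},
    {"dp": [0, 0.24, 0], "rotation": [0, 0, 0]},
    {"dp": [0, 0.27, 0], "rotation": [0, 0, 0]},
    {"dp": [0, 0.3, 0], "rotation": [0, 0, 0]},
    {"dp": [0, 0.33, 0], "rotation": [0, 0, 0]},
    {"dp": [0, 0.36, 0], "rotation": [0, 0, 0]}
  ]
}}

```text
time_s: 5.22
tool_pos: [493.0, -159.0, 54.3]
tool_rot: [[0.997, -0.075, 0.0], [-0.075, -0.997, -0.0], [0.0, 0.0, -1.0]]
contact_force: [0.3, 0.4, -0.4]
gripper_width: 17.4
```

{"method": "carry_out", "body": {
  "targets": [
    {"dp": [0, 0.03, 0], "rotation": [0, 0, 0]},
    {"dp": [0, 0.06, 0], "rotation": [0, 0, 0]},
    {"dp": [0, 0.09, 0], "rotation": [0, 0, 0]},
    {"dp": [0, 0.12, 0], "rotation": [0, 0, 0]},
    {"dp": [0, 0.15, 0], "rotation": [0, 0, 0]},
    {"dp": [0, 0.175, 0], "rotation": [0, 0, 0]},
    {"dp": [0, 0.175, 0], "rotation": [0, 0, 0]},
    {"dp": [0, 0.175, 0], "rotation": [0, 0, 0]},
    {"dp": [0, 0.175, 0], "rotation": [0, 0, 0]}
  ]
}}

```text
time_s: 5.97
tool_pos: [490.4, -193.2, 54.3]
tool_rot: [[0.997, -0.075, -0.0], [-0.075, -0.997, 0.0], [-0.0, -0.0, -1.0]]
contact_force: [0.2, 0.7, 0.3]
gripper_width: 17.0
```

{"method": "carry_out", "body": {
  "targets": [
    {"dp": [0, 0, -0.15], "rotation": [0, 0, 0]},
    {"dp": [0, 0, -0.35], "rotation": [0, 0, 0]},
    {"dp": [0, 0, -0.5], "rotation": [0, 0, 0]},
    {"dp": [0, 0, -0.5], "rotation": [0, 0, 0]}
  ]
}}

```text
time_s: 6.3
tool_pos: [492.3, -193.9, 161.2]
tool_rot: [[0.997, -0.075, 0.008], [-0.075, -0.997, -0.003], [0.008, 0.003, -1.0]]
contact_force: [0.4, -1.3, -0.0]
gripper_width: 16.9
```

```bash
cat >> h.py <<'E'
def wlook(name):
    m=optics.camera_model("wrist"); im=optics.grab_frame("wrist"); cv2.imwrite(name,im[:,:,::-1])
    for nm,c,z in (("b",BLUE,60),("g",GREEN,68)):
        for b in blobs(im,*c,60):
            p=np.argwhere(b[2])[:,::-1]; d=np.array([deck(wpt(m,q,z)) for q in p])
            print(nm,b[0].round(),b[1][4],"mean",d.mean(0).round(1),"min",d.min(0).round(1),"max",d.max(0).round(1))
E
python3 - <<'E'
from h import *
show((-31,20,154),(-32,20,54))
wlook("pics/w2.png")
E
```

```text
6.3 [ 492.3 -193.9  161.2] deck [ -76. -158.] yaw -4.29 w 16.9 F [ 0.4 -1.3 -0. ]
(-31, 20, 154) [0.225, -0.89, 0.035]
(-32, 20, 54) [0.216, -0.891, 0.535]
b [407.  12.] 1033 mean [26.5  5.9] min [ 6.9 -9.9] max [48.3 20. ]
b [334.  41.] 1311 mean [-34.2 -25.7] min [-52.3 -44.8] max [-15.3  -5.9]
b [286. 224.] 615 mean [ -69.6 -168.4] min [ -79.2 -184.6] max [ -58.8 -152.3]
g [458.   4.] 184 mean [71.8 20.2] min [59.6 14.4] max [83.3 26.6]
```

View pics/w2.png

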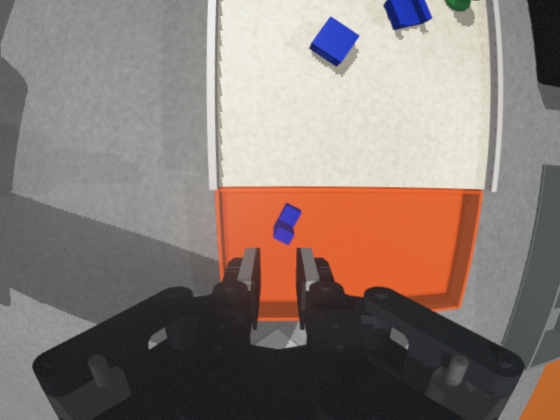

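The L lies in the amber tray at (287,224). Next is the cage, in the lane at x ≈ −32.

{"method": "carry_out", "body": {
  "targets": [
    {"dp": [0.05, -0.2, 0], "rotation": [0, 0, 0]},
    {"dp": [0.1, -0.4, 0], "rotation": [0, 0, 0]},
    {"dp": [0.15, -0.6, 0], "rotation": [0, 0, 0]},
    {"dp": [0.2, -0.8, 0], "rotation": [0, 0, 0]},
    {"dp": [0.228, -0.9, 0], "rotation": [0, 0, 0]},
    {"dp": [0.228, -0.9, 0], "rotation": [0, 0, 0]},
    {"dp": [0.228, -0.9, 0.15], "rotation": [0, 0, 0]},
    {"dp": [0.228, -0.9, 0.3], "rotation": [0, 0, 0]},
    {"dp": [0.228, -0.9, 0.42], "rotation": [0, 0, 0]},
    {"dp": [0.228, -0.9, 0.5], "rotation": [0, 0, 0]},
    {"dp": [0.228, -0.9, 0.5], "rotation": [0, 0, 0]}
  ]
}}

```text
time_s: 7.27
tool_pos: [548.6, -17.5, 51.9]
tool_rot: [[0.997, -0.075, -0.002], [-0.075, -0.997, 0.0], [-0.002, 0.0, -1.0]]
contact_force: [0.1, 0.1, -0.7]
gripper_width: 17.0
```

{"method": "carry_out", "body": {
  "targets": [
    {"dp": [0, 0.04, 0], "rotation": [0, 0, 0]},
    {"dp": [0, 0.07, 0], "rotation": [0, 0, 0]},
    {"dp": [0, 0.1, 0], "rotation": [0, 0, 0]},
    {"dp": [0, 0.13, 0], "rotation": [0, 0, 0]},
    {"dp": [0, 0.16, 0], "rotation": [0, 0, 0]},
    {"dp": [0, 0.19, 0], "rotation": [0, 0, 0]},
    {"dp": [0, 0.22, 0], "rotation": [0, 0, 0]},
    {"dp": [0, 0.25, 0], "rotation": [0, 0, 0]},
    {"dp": [0, 0.28, 0], "rotation": [0, 0, 0]},
    {"dp": [0, 0.31, 0], "rotation": [0, 0, 0]},
    {"dp": [0, 0.34, 0], "rotation": [0, 0, 0]},
    {"dp": [0, 0.37, 0], "rotation": [0, 0, 0]}
  ]
}}

```text
time_s: 8.27
tool_pos: [543.7, -91.6, 54.3]
tool_rot: [[0.997, -0.075, -0.0], [-0.075, -0.997, 0.0], [-0.0, -0.0, -1.0]]
contact_force: [-0.0, 0.3, -0.2]
gripper_width: 16.9
```

Run:
```python
from h import *
show((-32,-158,54))
wlook("pics/w3.png")
```

```text
8.2667 [543.7 -91.6  54.3] deck [-32.4 -52.2] yaw -4.31 w 16.9 F [-0.   0.3 -0.2]
(-32, -158, 54) [0.002, 0.529, 0.001]
b [413. 147.] 3722 mean [27.3  6.9] min [  7.3 -10.7] max [49.1 22.5]
b [279. 315.] 2335 mean [-32.8 -77.1] min [-47.2 -97.7] max [-20.4 -56.1]
g [516. 103.] 3133 mean [81.8 33.2] min [55.9 19.8] max [110.4  48. ]
```

The cage is centred in front of the fingers at x −33, and the U and the model haven't moved. I'll continue.

{"method": "carry_out", "body": {
  "targets": [
    {"dp": [0, 0.03, 0], "rotation": [0, 0, 0]},
    {"dp": [0, 0.06, 0], "rotation": [0, 0, 0]},
    {"dp": [0, 0.09, 0], "rotation": [0, 0, 0]},
    {"dp": [0, 0.12, 0], "rotation": [0, 0, 0]},
    {"dp": [0, 0.15, 0], "rotation": [0, 0, 0]},
    {"dp": [0, 0.18, 0], "rotation": [0, 0, 0]},
    {"dp": [0, 0.21, 0], "rotation": [0, 0, 0]},
    {"dp": [0, 0.24, 0], "rotation": [0, 0, 0]},
    {"dp": [0, 0.27, 0], "rotation": [0, 0, 0]},
    {"dp": [0, 0.3, 0], "rotation": [0, 0, 0]},
    {"dp": [0, 0.33, 0], "rotation": [0, 0, 0]},
    {"dp": [0, 0.36, 0], "rotation": [0, 0, 0]}
  ]
}}

```text
time_s: 9.32
tool_pos: [538.3, -163.4, 54.3]
tool_rot: [[0.997, -0.075, 0.0], [-0.075, -0.997, 0.0], [0.0, -0.0, -1.0]]
contact_force: [0.8, 0.0, 0.9]
gripper_width: 17.1
```

{"method": "carry_out", "body": {
  "targets": [
    {"dp": [0, 0.03, 0], "rotation": [0, 0, 0]},
    {"dp": [0, 0.06, 0], "rotation": [0, 0, 0]},
    {"dp": [0, 0.09, 0], "rotation": [0, 0, 0]},
    {"dp": [0, 0.12, 0], "rotation": [0, 0, 0]},
    {"dp": [0, 0.15, 0], "rotation": [0, 0, 0]},
    {"dp": [0, 0.175, 0], "rotation": [0, 0, 0]},
    {"dp": [0, 0.175, 0], "rotation": [0, 0, 0]},
    {"dp": [0, 0.175, 0], "rotation": [0, 0, 0]},
    {"dp": [0, 0.175, 0], "rotation": [0, 0, 0]}
  ]
}}

```text
time_s: 10.07
tool_pos: [535.8, -197.6, 54.3]
tool_rot: [[0.997, -0.075, -0.0], [-0.075, -0.997, 0.0], [-0.0, -0.0, -1.0]]
contact_force: [0.2, 0.3, 0.1]
gripper_width: 17.1
```

{"method": "carry_out", "body": {
  "targets": [
    {"dp": [0, 0, -0.15], "rotation": [0, 0, 0]},
    {"dp": [0, 0, -0.35], "rotation": [0, 0, 0]},
    {"dp": [0, 0, -0.5], "rotation": [0, 0, 0]},
    {"dp": [0, 0, -0.5], "rotation": [0, 0, 0]},
    {"dp": [0, 0, -0.5], "rotation": [0, 0, 0]}
  ]
}}

```text
time_s: 10.48
tool_pos: [536.5, -197.7, 156.4]
tool_rot: [[0.997, -0.075, 0.003], [-0.075, -0.997, -0.001], [0.003, 0.001, -1.0]]
contact_force: [0.1, 0.4, -0.4]
gripper_width: 16.9
```

Run:
```python
from h import *
show((27,-100,154),(27,52,154))
wlook("pics/w4.png")
```

```text
10.4833 [ 536.5 -197.7  156.4] deck [ -31.7 -158.5] yaw -4.29 w 16.9 F [ 0.1  0.4 -0.4]
(27, -100, 154) [0.293, -0.293, 0.012]
(27, 52, 154) [0.294, -1.053, 0.012]
b [356.   8.] 728 mean [26.8  1.5] min [ 9.6 -9.8] max [46.6 10.5]
b [242. 217.] 269 mean [ -59.8 -161.5] min [ -67.8 -169.9] max [ -52.1 -153.8]
b [273. 230.] 851 mean [ -36.2 -172.5] min [ -47.6 -185.7] max [ -25.  -159.4]
b [233. 237.] 171 mean [ -67.7 -177.8] min [ -74.8 -184.1] max [ -60.4 -171.6]
```

View pics/w4.png

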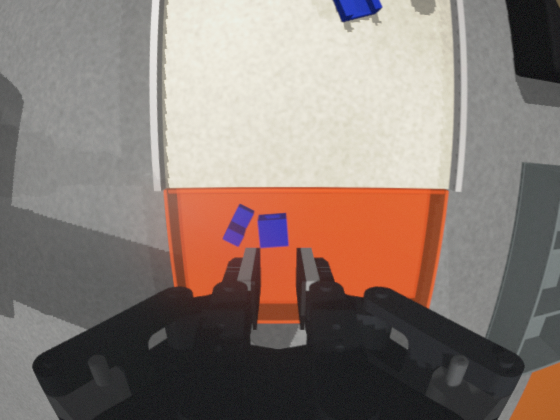

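The L and the cage are both in the tray. Next is the U at (27,7), which I'll approach from y ≈ 52 at height.

{"method": "carry_out", "body": {
  "targets": [
    {"dp": [0.06, -0.2, 0], "rotation": [0, 0, 0]},
    {"dp": [0.12, -0.4, 0], "rotation": [0, 0, 0]},
    {"dp": [0.18, -0.6, 0], "rotation": [0, 0, 0]},
    {"dp": [0.24, -0.8, 0], "rotation": [0, 0, 0]},
    {"dp": [0.29, -1.0, 0], "rotation": [0, 0, 0]},
    {"dp": [0.29, -1.0, 0], "rotation": [0, 0, 0]}
  ]
}}

```text
time_s: 11.03
tool_pos: [609.2, 3.3, 152.3]
tool_rot: [[0.997, -0.071, -0.002], [-0.071, -0.997, 0.002], [-0.002, -0.002, -1.0]]
contact_force: [-0.2, 0.2, 0.0]
gripper_width: 17.3
```

{"method": "carry_out", "body": {
  "targets": [
    {"dp": [0, -0.05, 0], "rotation": [0, 0, 0]},
    {"dp": [0, -0.05, 0], "rotation": [0, 0, 0]},
    {"dp": [0, -0.05, 0.15], "rotation": [0, 0, 0]},
    {"dp": [0, -0.05, 0.3], "rotation": [0, 0, 0]},
    {"dp": [0, -0.05, 0.42], "rotation": [0, 0, 0]},
    {"dp": [0, -0.05, 0.5], "rotation": [0, 0, 0]},
    {"dp": [0, -0.05, 0.5], "rotation": [0, 0, 0]}
  ]
}}

```text
time_s: 11.62
tool_pos: [608.5, 6.2, 51.9]
tool_rot: [[0.997, -0.077, -0.002], [-0.077, -0.997, -0.0], [-0.002, 0.0, -1.0]]
contact_force: [0.6, -0.3, -0.1]
gripper_width: 17.2
```

{"method": "carry_out", "body": {
  "targets": [
    {"dp": [0, 0.04, 0], "rotation": [0, 0, 0]},
    {"dp": [0, 0.07, 0], "rotation": [0, 0, 0]},
    {"dp": [0, 0.1, 0], "rotation": [0, 0, 0]},
    {"dp": [0, 0.13, 0], "rotation": [0, 0, 0]},
    {"dp": [0, 0.16, 0], "rotation": [0, 0, 0]},
    {"dp": [0, 0.19, 0], "rotation": [0, 0, 0]},
    {"dp": [0, 0.22, 0], "rotation": [0, 0, 0]},
    {"dp": [0, 0.25, 0], "rotation": [0, 0, 0]},
    {"dp": [0, 0.28, 0], "rotation": [0, 0, 0]},
    {"dp": [0, 0.31, 0], "rotation": [0, 0, 0]},
    {"dp": [0, 0.34, 0], "rotation": [0, 0, 0]},
    {"dp": [0, 0.37, 0], "rotation": [0, 0, 0]}
  ]
}}

```text
time_s: 12.62
tool_pos: [603.8, -67.1, 54.3]
tool_rot: [[0.997, -0.075, -0.0], [-0.075, -0.997, 0.0], [-0.0, -0.0, -1.0]]
contact_force: [-0.4, 0.2, 0.2]
gripper_width: 17.0
```

Run:
```python
from h import *
show((27,-158,54))
wlook("pics/w5.png")
```

```text
12.6167 [603.8 -67.1  54.3] deck [ 25.6 -23.2] yaw -4.31 w 17.0 F [-0.4  0.2  0.2]
(27, -158, 54) [0.007, 0.674, 0.001]
b [280. 309.] 1696 mean [ 25.8 -44.3] min [ 14.  -63.9] max [ 37.8 -29.8]
g [411. 156.] 3900 mean [81.2 32.5] min [62.3 18.7] max [101.3  45.1]
```

The U is centred at x 26 and the model is still at (81,33). I'll push the last stretch.

{"method": "carry_out", "body": {
  "targets": [
    {"dp": [0, 0.03, 0], "rotation": [0, 0, 0]},
    {"dp": [0, 0.06, 0], "rotation": [0, 0, 0]},
    {"dp": [0, 0.09, 0], "rotation": [0, 0, 0]},
    {"dp": [0, 0.12, 0], "rotation": [0, 0, 0]},
    {"dp": [0, 0.15, 0], "rotation": [0, 0, 0]},
    {"dp": [0, 0.18, 0], "rotation": [0, 0, 0]},
    {"dp": [0, 0.21, 0], "rotation": [0, 0, 0]},
    {"dp": [0, 0.24, 0], "rotation": [0, 0, 0]},
    {"dp": [0, 0.27, 0], "rotation": [0, 0, 0]},
    {"dp": [0, 0.3, 0], "rotation": [0, 0, 0]},
    {"dp": [0, 0.33, 0], "rotation": [0, 0, 0]},
    {"dp": [0, 0.36, 0], "rotation": [0, 0, 0]}
  ]
}}

```text
time_s: 13.67
tool_pos: [598.4, -138.9, 54.4]
tool_rot: [[0.997, -0.075, 0.0], [-0.075, -0.997, 0.0], [0.0, -0.0, -1.0]]
contact_force: [-0.4, -0.4, 1.4]
gripper_width: 16.8
```

{"method": "carry_out", "body": {
  "targets": [
    {"dp": [0, 0.03, 0], "rotation": [0, 0, 0]},
    {"dp": [0, 0.06, 0], "rotation": [0, 0, 0]},
    {"dp": [0, 0.09, 0], "rotation": [0, 0, 0]},
    {"dp": [0, 0.12, 0], "rotation": [0, 0, 0]},
    {"dp": [0, 0.15, 0], "rotation": [0, 0, 0]},
    {"dp": [0, 0.18, 0], "rotation": [0, 0, 0]},
    {"dp": [0, 0.21, 0], "rotation": [0, 0, 0]},
    {"dp": [0, 0.24, 0], "rotation": [0, 0, 0]},
    {"dp": [0, 0.27, 0], "rotation": [0, 0, 0]},
    {"dp": [0, 0.3, 0], "rotation": [0, 0, 0]},
    {"dp": [0, 0.32, 0], "rotation": [0, 0, 0]},
    {"dp": [0, 0.32, 0], "rotation": [0, 0, 0]}
  ]
}}

```text
time_s: 14.67
tool_pos: [593.5, -202.9, 54.3]
tool_rot: [[0.997, -0.076, -0.0], [-0.076, -0.997, -0.0], [-0.0, 0.0, -1.0]]
contact_force: [0.5, 0.7, -0.5]
gripper_width: 16.8
```

{"method": "carry_out", "body": {
  "targets": [
    {"dp": [0, 0, 0], "rotation": [0, 0, 0]},
    {"dp": [0, 0, -0.15], "rotation": [0, 0, 0]},
    {"dp": [0, 0, -0.35], "rotation": [0, 0, 0]},
    {"dp": [0, 0, -0.55], "rotation": [0, 0, 0]},
    {"dp": [0, 0, -0.75], "rotation": [0, 0, 0]},
    {"dp": [0, 0, -0.9], "rotation": [0, 0, 0]},
    {"dp": [0, 0, -0.9], "rotation": [0, 0, 0]},
    {"dp": [0, 0, -0.9], "rotation": [0, 0, 0]}
  ]
}}

```text
time_s: 15.33
tool_pos: [594.2, -202.0, 236.3]
tool_rot: [[0.997, -0.075, 0.003], [-0.075, -0.997, -0.001], [0.003, 0.001, -1.0]]
contact_force: [0.4, 0.7, -0.9]
gripper_width: 17.1
```

Run:
```python
from h import *
show()
wlook("pics/w6.png"); a=optics.grab_frame("scene"); b=cv2.imread("pics/w6.png")
cv2.imwrite("pics/f1.png",np.hstack([cv2.resize(a[150:330,20:540],(520,180))[:,:,::-1].repeat(1,0), np.zeros((180,1,3),np.uint8)])); 
cv2.imwrite("pics/f.png",np.vstack([cv2.copyMakeBorder(a[150:330,20:540,::-1],0,0,0,40,0),b]))
```

```text
15.3333 [ 594.2 -202.   236.3] deck [  26.1 -158.5] yaw -4.29 w 17.1 F [ 0.4  0.7 -0.9]
b [275. 185.] 221 mean [  23.  -151.5] min [   9.9 -161. ] max [  35.1 -145.7]
b [200. 197.] 147 mean [ -53.5 -164.3] min [ -60.7 -172.3] max [ -45.4 -156.5]
b [224. 208.] 477 mean [ -29.5 -175.9] min [ -41.7 -188.4] max [ -18.2 -162.9]
g [331.   8.] 408 mean [77.7 27.5] min [65.4 16.1] max [92.4 37.3]
```

View pics/f.png

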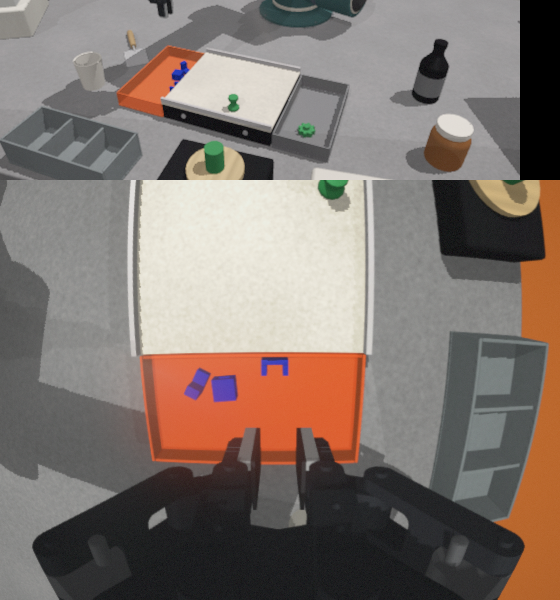

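Run:
```python
from h import *
m=optics.camera_model("wrist"); im=cv2.imread("pics/w6.png")[:,:,::-1]
for b in blobs(im,*BLUE,60):
  p=np.argwhere(b[2])[:,::-1]
  for z in(12,28):
    d=np.array([deck(wpt(m,q,z)) for q in p]);print(b[0].round(),z,d.min(0).round(1),d.max(0).round(1))
a=optics.grab_frame("scene"); t=optics.grab_frame("top"); mt=optics.camera_model("top")
for b in blobs(t,*GREEN,8): print("top g",b[0],deck(ray(mt,b[0],68)).round(1))
mw=wpt(m,(275,173),42); print("rim check",deck(mw))
c1=cv2.resize(a[190:260,130:270],None,fx=4,fy=4,interpolation=cv2.INTER_CUBIC)
c2=cv2.resize(im[160:290,130:270],(560,520),interpolation=cv2.INTER_CUBIC)[:310]
cv2.imwrite("pics/f2.png",np.vstack([c1,c2])[:,:,::-1])
```

```text
[275. 185.] 12 [   6.1 -170.3] [  34.7 -152.8]
[275. 185.] 28 [   6.9 -166.8] [  34.3 -150.2]
[200. 197.] 12 [ -74.6 -183.3] [ -57.2 -165.2]
[200. 197.] 28 [ -70.2 -179.2] [ -53.6 -162. ]
[224. 208.] 12 [ -52.8 -201.6] [ -26.  -172.6]
[224. 208.] 28 [ -49.4 -196.8] [ -23.8 -169. ]
top g [271.85185185  87.3037037 ] [300.6  85.2]
top g [283.87804878 160.97560976] [82.3 32.4]
top g [227.07476636 169.6728972 ] [ 43.2 198.1]
rim check [  21.28506189 -141.48264783]
```

View pics/f2.png

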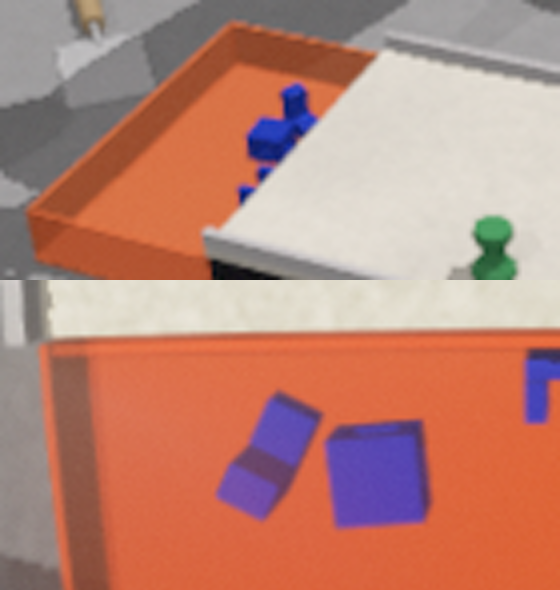

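The U stands on its side on the tray floor, against the near wall, with its centre about 50 mm from the tray centre (the limit is 61). The L and the cage lie well inside. The top view puts the model and the gear on the same pixels as at the start. I'm handing in.

```bash
python3 -c "
from h import *
show(); print(job.hand_in())"
```

```text
15.5333 [ 593.2 -201.8  232.6] deck [  25.2 -158.3] yaw -4.31 w 16.8 F [-0.4 -0.2 -0.5]
the job is handed in; nothing more can be done
None
```

I swept all three blue scraps (L, cage, U) off the deck's −y end into the amber tray and handed the job in at 15.5 s. I pushed them one lane at a time with the jaws about 17 mm open, and lifted nothing. No verdict came back.

**Scraps:** the last pictures show all three inside the tray. The U landed on its side against the wall nearest the deck, about 50 mm from the tray centre against the 61 mm limit. That is the tightest margin. Their rest speed was not measured.

**Model and gear:** the top camera shows both on the same pixels as at the start.

**Bottle, jar, cup and scraper:** I did not measure these again. The arm crossed above them only at about 230 mm, and the last view showed nothing out of place.

**Robot:** it ended clear of everything, about 180 mm above the deck. Contact-force readings stayed at noise level, about 1 N. No check failed or disagreed.

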